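# Clear the engraver and run a name plaque

### The job

The bed of the small engraving machine is littered with craft leftovers (any of a jar, a ribbon spool, a wooden house and a hand stamp): first put every one of them into the plywood crate. Then lay the blank wooden plaque flat on the bed, lengthwise between the slide's pusher and the fence and about midway across the bed's width, push the sprung slide fully through its stroke so the plaque is driven up to the fence, and press the three keys one at a time, smallest, then medium, then largest, each fully down, with the plaque up against the fence all the while. Finally lay the plaque flat in the white tray, leaving the mug, the glue gun and the paint jar where they stand.

Things in the scene. Friction and masses are not known exactly. Their poses are not given: they have to be found in the camera images.
- machine: Desktop engraving machine, fixed, grey, 260 x 350 mm, deck 45 mm above the table. Origin on the table under the bed's x-middle, its body reaching x -105..+155, y -175..+175 mm. Machine +y runs from the slide to the fence and on to the keys; machine +x is the far side, where the rail with the parked engraving head stands (x 120 to 155 mm, up to 57 mm over the deck)
- bed (a point): On the deck surface, at the middle of the free bed between pusher and fence; axes as the machine's. The free bed is 190 mm along x and 181 mm along y (pusher face at y = -91 mm, fence face at y = +90 mm from here)
- fence (a point): On the deck at the middle of the fence's face towards the slide, axes as the machine's. Steel bar 160 mm along x, 12 mm thick (beyond this face), 30 mm high
- slide (a joint): Sprung slide, 0 at rest, 0.060 m when fully pushed towards the fence (machine +y), about 8 N at full stroke; it springs back when let go. A steel pusher plate (130 mm along x, top 25 mm over the deck) with an upright black push post behind it. At full stroke the pusher face is 121 mm from the fence
- post (a point): Top edge of the push post on the face away from the fence (the face to push on), moves with the slide. The post is 50 mm along x, 14 mm thick along y, rises 55 mm above the deck; the deck behind the post is free for 33 mm, then the machine's edge
- plaque: Blank wooden name plaque, loose, 50 (x) x 120 (y) x 18 mm, 0.08 kg, origin at the centre of its underside
- crate: Open plywood crate, fixed, outside 256 (x) x 176 (y) x 55 mm high, walls and floor 8 mm, origin at the centre of its underside
- tray: Shallow white tray for the finished plaque, fixed, outside 130 (x) x 180 (y) x 16 mm high, walls and floor 5 mm, origin at the centre of its underside
- jar: Leftover, may be absent: glass jar with metal lid, 52 mm diameter (lid 54), 54 mm high, origin at the centre of its underside, z up its axis
- spool: Leftover, may be absent: ribbon spool standing on end, wooden flanges 56 mm diameter, 6 mm thick, at bottom and top, 44 mm core between, 46 mm high, origin at the centre of its underside, z up its axis
- house: Leftover, may be absent: little wooden house, 60 (x) x 42 (y) mm, walls 32 mm high, gable roof to about 54 mm, eaves 63 mm along x, ridge along y; its y faces are flat and upright to the roof; origin at the centre of its underside
- stamp: Leftover, may be absent: wooden hand stamp, block 64 (x) x 44 (y) x 24 mm with a round knob on top (28 mm diameter, from 36 to 54 mm up), origin at the centre of its underside
- key_small (a joint): Travel of the smallest round key (22 mm diameter), 0 up, 0.006 m fully down at 4 N
- key_medium (a joint): Travel of the medium round key (33 mm diameter), 0 up, 0.006 m fully down at 4 N
- key_large (a joint): Travel of the largest round key (48 mm diameter), 0 up, 0.006 m fully down at 4 N
- key_small_top (a point): Centre of the smallest key's top. The three white keys, in black collars, stand in a row along machine x beyond the fence, 60 mm apart, in any order
- key_medium_top (a point): Centre of the medium key's top
- key_large_top (a point): Centre of the largest key's top
- mug: Bystander: white mug, 80 mm diameter, 90 mm high, origin at the centre of its underside
- glue_gun: Bystander: orange and black glue gun lying flat, about 150 mm long, 40 mm high, origin under its barrel
- paint_jar: Bystander: paint jar, 60 mm diameter, 80 mm high, origin at the centre of its underside

How it is judged:
By the outcome, as a careful person would: the job done as asked, in the order asked, and still so for the second after the job is handed in, with the robot touching nothing.
Of jar, spool, house, stamp only 3 to 4 are there at a start; the rules pass over those that are not, and their reading is None.
At some moment in a run one of plaque, house, stamp may be knocked a few centimetres aside while the robot is not near it.
Once in a run the grip may slacken for a moment while it holds something.
It also fails if it takes over 208 s, if anything falls off the work surface, if the arm or the gripper's body presses on something with over 40 N, if the wrist force passes 120 N, or if a joint passes its speed limit or range.

### The arm

A 6-joint arm with a two-finger parallel gripper is mounted at the origin on the work surface. World frame = base frame: x ahead of the robot, y to its left, z up, the work surface at z = 0. Lengths are in m, angles in degrees, forces in N, time in s.
With the tool pointing down it reaches from about 0.225 to 0.725 m from the base axis. Payload 3.1 kg.
Tool frame: the origin (TCP) lies at the centre of the arm's flange, where the gripper is bolted on; the fingertips stand 173 mm ahead of it and the grasp point (between the pads) lies 155 mm ahead of it; z points along the fingers, y is the line along which they close (so a half turn about z gives the same grasp; the last joint's range is limited). The gripper opens to 85 mm and grips with 20 to 120 N. Pads are 22 mm wide; open, the fingers measure 114 mm over their backs; the gripper's body (76 mm by 85 mm) begins 54 mm behind the grasp point. The pads swing forward as they close: fully open they stand 13 mm farther back than shut.
Start: joints at [-82.036, 2.75, 5.684, 92.934, 0, 82.678], TCP at [0.138, -0.506, 0.405] pointing down, gripper open.
Joint ranges: [-166.93, 166.93], [-56.73, 111.36], [-69.38, 81.34], [-121.58, 131.49], [-85.45, 84.26], [-180, 180]. Speed limits (degrees/s): [159.86, 159.86, 180, 180, 180, 180].

### API

Orientations are given as a 3x3 rotation matrix whose columns are the frame's x, y, z axes.
In Python, from plant import env, optics gives the robot as it stands. The module is installed in compiled form; this text tells all that it offers. Calls block until the motion is done:
- env.movep(position, orientation): joint-space move of the TCP to a pose.
- env.servo_line(position, rot=None, vel=0.15, guard=None): straight line of the TCP; rot=None keeps the orientation; vel is the mean speed in m/s. With guard (N) it stops when the force on the tool has changed by that much, and returns True; else False.
- env.move_j(angles): joint-space move.
- env.set_gripper(opening): finger opening in m; the grip force is fixed at half the most; returns when the fingers have stopped.
- env.hold(seconds).
- env.solve_ik(position, orientation): joint angles nearest the present ones, or None.
- env.read_state(): the state.
- optics.read_camera(name): name is "scene" or "top" or "wrist"; returns a dict with "image" (384x512x3 uint8, blue, green, red), "z_map" (384x512 float32, m along the optical axis (not along the pixel's ray), 0 where there is no reading), "vertical_fov" (degrees; the focal length in pixels is half the picture's height over the tangent of half this angle, whatever the lens; pixels are square), "cx", "cy" (the principal point, pixels), "world_to_cam" (4x4, takes a point from world to camera coordinates); the wrist camera has in their place "tool_from_camera" (4x4, takes a point from camera to tool coordinates, whose origin is the TCP and whose axes are the flange's). Camera axes: x right, y up, looking along -z (the intrinsics and any distortion apply to the point x, -y, -z); pixel columns grow to the right and rows downward; lengths in m; the calibration is good to about 2 mm. The wrist camera is an equidistant fisheye: a pixel r from the principal point sees the ray r / f radians off the axis. A picture is of the moment at which its call begins: read the wrist's pose just before it.
A pose or a line that the arm cannot do raises env.MotionError and nothing moves.
- env.finish_job(): hands the job in; it is judged then, once.
The state is a dict: "time": time; "q": joint angles; "qvel": joint speeds; "joint_torque": joint torques, N m; "tcp_pos": TCP position; "tool_rot": TCP orientation; "contact_force": force on the tool from outside, world axes, zero at the start; "wrist_torque": the same for the moment, N m; "grip_width": finger opening in m; "finger_force": force on a finger pad.
Only numpy, scipy, OpenCV 4.12 (cv2) and the standard library are available. Lean on these libraries where they do the work, as an engineer would, in place of code of your own. Each camera call takes 0.05 s, during which the arm holds its last target. There are 200 camera calls.

## Working session

There is one attempt and no reset: what is moved stays moved. The work goes in short steps, each a Python script; the robot and the scene stay as the last script left them, time stands still between calls to the robot, and variables do not carry over. Pictures are saved under pics/ and viewed, at most 14 in all, crops included, and the job is handed in when it is done.

```bash
mkdir -p pics; ls
cat > h.py <<'E'
import numpy as np, cv2
from plant import env, optics
def cam(n):
    d=optics.read_camera(n); return d
def f(d): return 192/np.tan(np.radians(d["vertical_fov"])/2)
def zpoints(d):
    """world xyz map from z_map of a pinhole (scene/top) camera"""
    F=f(d); v,u=np.mgrid[0:384,0:512]; z=d["z_map"]
    p=np.stack([(u-d["cx"])/F*z,-(v-d["cy"])/F*z,-z],-1)
    T=np.linalg.inv(d["world_to_cam"]); return p@T[:3,:3].T+T[:3,3]
E
python3 - <<'E'
from h import *
s=env.read_state(); print(s["time"],s["tcp_pos"],s["tool_rot"])
for n in("scene","top"):
    d=cam(n); cv2.imwrite(f"pics/{n}0.png",d["image"]); print(n,[ (k,v if np.ndim(v)<2 else np.round(v,3).tolist()) for k,v in d.items() if k not in("image","z_map")],(d["z_map"]>0).mean())
    np.savez(f"{n}0.npz",**d)
E
```

```text
pics
0.0 [ 0.13835797 -0.50621921  0.40350804] [[ 9.64622984e-01  2.63633077e-01 -3.16995839e-04]
 [ 2.63633076e-01 -9.64620138e-01  2.36445855e-03]
 [ 3.17568911e-04 -2.36438165e-03 -9.99997154e-01]]
scene [('vertical_fov', 43.48427196515234), ('cx', 250.0215826590349), ('cy', 192.24463214504337), ('world_to_cam', [[0.559, 0.829, -0.014, -0.356], [-0.623, 0.431, 0.653, 0.337], [0.548, -0.356, 0.757, -1.599], [0.0, 0.0, 0.0, 1.0]])] 0.9959462483723959
top [('vertical_fov', 42.98344446297934), ('cx', 257.1052114442221), ('cy', 199.9676251078666), ('world_to_cam', [[-0.02, -1.0, -0.003, 0.028], [0.998, -0.02, 0.061, -0.607], [-0.061, -0.002, 0.998, -1.234], [0.0, 0.0, 0.0, 1.0]])] 0.996063232421875
```

View pics/scene0.png

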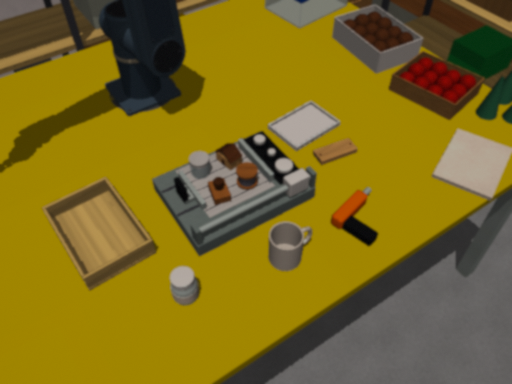

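View pics/top0.png

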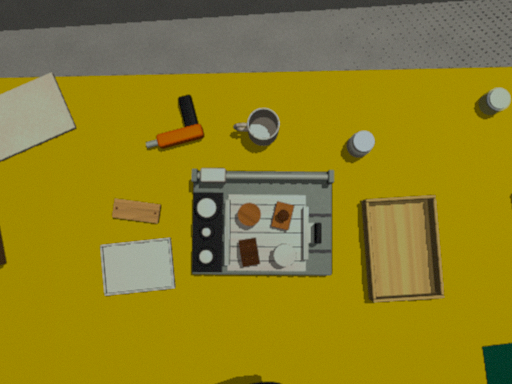

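Run:
```python
from h import *
for n in("scene","top"):
    d=dict(np.load(n+"0.npz")); P=zpoints(d); np.save(n+"P.npy",P)
    for v in range(40,384,40): print(n,v,[tuple(np.round(P[v,u]*1000).astype(int).tolist()) for u in range(40,512,60)])
```

```text
scene 40 [(-876, -134, -205), (-751, 99, -225), (195, 13, 282), (-111, 369, 1), (17, 552, 1), (164, 714, 16), (341, 822, 67), (26, 1727, -414)]
scene 80 [(-249, -264, 5), (-142, -93, -2), (-6, 69, 10), (99, 240, 2), (217, 405, 3), (330, 573, -1), (493, 671, 56), (599, 830, 52)]
scene 120 [(-53, -330, -2), (60, -176, 2), (170, -22, 4), (272, 133, 0), (390, 277, 12), (485, 438, 0), (589, 591, -2), (695, 740, -1)]
scene 160 [(130, -387, 5), (220, -243, -3), (324, -101, 1), (469, 16, 55), (571, 143, 66), (619, 321, 3), (713, 466, -3), (817, 590, 12)]
scene 200 [(276, -436, 3), (376, -304, 11), (462, -171, 5), (595, -61, 61), (672, 69, 49), (733, 222, 4), (820, 357, -1), (911, 484, 2)]
scene 240 [(405, -478, 2), (494, -354, 6), (572, -228, -3), (676, -114, 26), (756, 8, 21), (828, 140, -1), (912, 263, -2), (776, 997, -753)]
scene 280 [(519, -514, 3), (612, -398, 22), (678, -282, 2), (755, -165, -2), (837, -51, 3), (915, 65, 0), (771, 637, -752), (907, 849, -766)]
scene 320 [(618, -547, 1), (693, -437, 2), (766, -327, -2), (842, -218, 0), (917, -109, 0), (767, 319, -751), (898, 509, -751),
[... 708 characters left out ...]
60, 0), (703, -516, 1)]
top 200 [(620, 583, -1), (617, 426, 1), (613, 268, 5), (608, 109, 48), (605, -41, 50), (605, -200, -2), (601, -353, 9), (598, -511, 2)]
top 240 [(516, 580, 5), (513, 425, 1), (510, 268, 10), (508, 110, 48), (505, -40, 42), (501, -197, -1), (498, -348, 15), (495, -507, 1)]
top 280 [(413, 581, -1), (410, 425, 1), (407, 270, 6), (404, 116, 1), (401, -39, 1), (398, -194, -1), (395, -346, 6), (392, -503, 0)]
top 320 [(311, 579, 3), (308, 425, 3), (306, 270, 6), (301, 117, -2), (300, -37, 5), (296, -190, 3), (293, -344, 2), (291, -497, 3)]
top 360 [(209, 580, -1), (207, 425, 2), (203, 273, -3), (202, 118, 5), (199, -34, 3), (195, -188, -1), (192, -341, -2), (189, -494, -1)]
```

The scene shows the machine with all four leftovers. In the top view they are the spool (248,215), stamp (283,215), house (249,252) and jar (284,256). The keys are large (206,208), small (206,232) and medium (206,256). The plaque is at (136,210), the tray at (137,266) and the crate at (403,248). The mug, glue gun and paint jar sit beyond the rail.

```bash
cat >> h.py <<'E'
def ray(d,uv):
    """camera centre and world ray(s) for pixels of scene/top"""
    F=f(d); uv=np.atleast_2d(uv).astype(float)
    r=np.c_[(uv[:,0]-d["cx"])/F,-(uv[:,1]-d["cy"])/F,-np.ones(len(uv))]
    T=np.linalg.inv(d["world_to_cam"]); return T[:3,3], r@T[:3,:3].T
def onplane(d,uv,z):
    c,r=ray(d,uv); return c+r*((z-c[2])/r[:,2])[:,None]
def tri(*cr):
    """least-squares meeting point of rays (c,r); returns point, rms gap"""
    A=np.zeros((3,3)); b=np.zeros(3); M=[]
    for c,r in cr:
        r=np.ravel(r)/np.linalg.norm(r); m=np.eye(3)-np.outer(r,r); A+=m; b+=m@c; M.append((m,c))
    p=np.linalg.solve(A,b); return p,max(np.linalg.norm(m@(p-c)) for m,c in M)
E
python3 - <<'E'
from h import *
d=dict(np.load("top0.npz")); im=d["image"]; P=np.load("topP.npy")
x0,y0=95,160
c=cv2.resize(im[160:305,95:345],None,fx=3.2,fy=3.2,interpolation=cv2.INTER_CUBIC); cv2.imwrite("pics/topcrop.png",np.clip(c*1.5,0,255).astype(np.uint8))
s=dict(np.load("scene0.npz")); c=cv2.resize(s["image"][100:255,145:365],None,fx=3.5,fy=3.5,interpolation=cv2.INTER_CUBIC); cv2.imwrite("pics/scenecrop.png",np.clip(c*1.5,0,255).astype(np.uint8))
Z=cv2.medianBlur(P[...,2].astype(np.float32),5)
def blobs(m,name,amin=60):
    n,l,st,ce=cv2.connectedComponentsWithStats(m.astype(np.uint8))
    for i in range(1,n):
        if st[i,4]>amin:
            cs,_=cv2.findContours((l==i).astype(np.uint8),0,2); r=cv2.minAreaRect(max(cs,key=len))
            z=np.median(P[...,2][l==i]); p=onplane(d,[r[0]],z)[0]
            b=onplane(d,cv2.boxPoints(r),z); e=b[1]-b[0];g=b[2]-b[1]
            print(name,np.round(r[0],1),st[i,4],"z",round(float(z),4),"xy",np.round(p[:2],4),"sz",round(np.linalg.norm(e),3),round(np.linalg.norm(g),3),"dir",round(np.degrees(np.arctan2(e[1],e[0])),1))
roi=np.zeros(Z.shape,bool); roi[150:300,90:345]=1
hsv=cv2.cvtColor(im,cv2.COLOR_BGR2HSV)
blobs(roi&(Z>.075),"tall")
W=(hsv[...,1]<60)&(hsv[...,2]>120)
blobs(roi&W,"white")
blobs(roi&(hsv[...,1]>120)&(hsv[...,0]<22)&(Z>.07),"wood")
nt=~((hsv[...,0]>22)&(hsv[...,0]<33)&(hsv[...,1]>180))
nt[:,345:]&=True
roi2=roi.copy(); roi2[:,345:460]=1; roi2[:170]=0
blobs(roi2&nt,"nottable",150)
E
```

```text
tall [262.5 174.5] 1205 z 0.087 xy [0.6653 0.0014] sz 0.344 0.037 dir -91.1
tall [227. 231.] 171 z 0.0763 xy [0.5297 0.0907] sz 0.01 0.151 dir -91.1
tall [249.  213.5] 414 z 0.092 xy [0.5708 0.036 ] sz 0.053 0.053 dir -46.0
tall [283.2 214.8] 100 z 0.0995 xy [ 0.566  -0.0462] sz 0.025 0.024 dir -46.2
tall [318. 232.] 135 z 0.1004 xy [ 0.5231 -0.1282] sz 0.014 0.048 dir -91.1
tall [249.  251.3] 467 z 0.0887 xy [0.48   0.0378] sz 0.043 0.064 dir -81.7
tall [284.5 254. ] 395 z 0.1003 xy [ 0.4723 -0.047 ] sz 0.05 0.052 dir -91.1
white [264.  174.5] 724 z 0.0883 xy [ 0.6651 -0.0022] sz 0.307 0.032 dir -91.1
white [269. 232.] 4563 z 0.0476 xy [ 0.5251 -0.0123] sz 0.221 0.194 dir -91.1
white [206. 207.] 280 z 0.0681 xy [0.5897 0.1421] sz 0.044 0.044 dir -91.1
white [136.9 266.4] 3551 z 0.0065 xy [0.4433 0.3286] sz 0.183 0.131 dir -85.2
white [205.5 256. ] 130 z 0.0675 xy [0.4696 0.145 ] sz 0.027 0.029 dir -91.1
wood [248.5 213.5] 384 z 0.0921 xy [0.5708 0.0372] sz 0.051 0.051 dir -91.1
wood [282.7 214.7] 268 z 0.0723 xy [ 0.567  -0.0463] sz 0.056 0.037 dir -13.1
wood [248.4 252.1] 415 z 0.0892 xy [0.4781 0.0392] sz 0.04 0.061 dir -82.4
nottable [262.5 222.5] 14598 z 0.0481 xy [0.5491 0.0035] sz 0.36 0.262 dir -91.1
nottable [402.5 248.4] 7786 z 0.0104 xy [ 0.4762 -0.3547] sz 0.196 0.267 dir -86.9
nottable [135.9 210.6] 925 z 0.019 xy [0.5864 0.3273] sz 0.051 0.121 dir -7.9
nottable [137.  266.1] 3759 z 0.0065 xy [0.444  0.3284] sz 0.188 0.134 dir -85.2
```

View pics/topcrop.png

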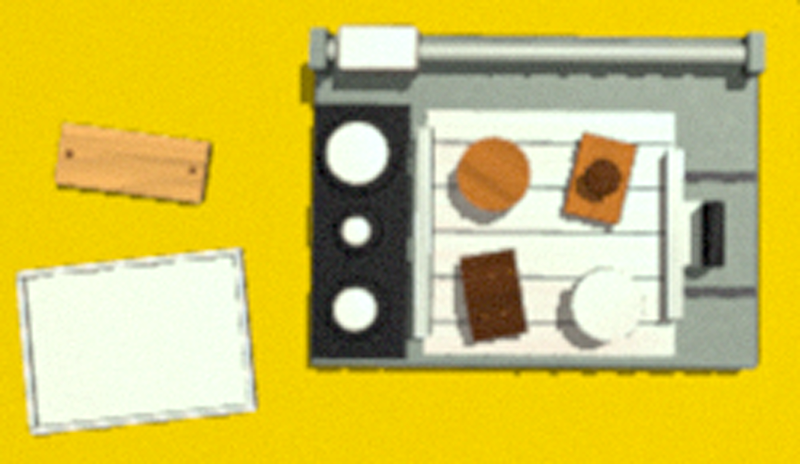

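View pics/scenecrop.png

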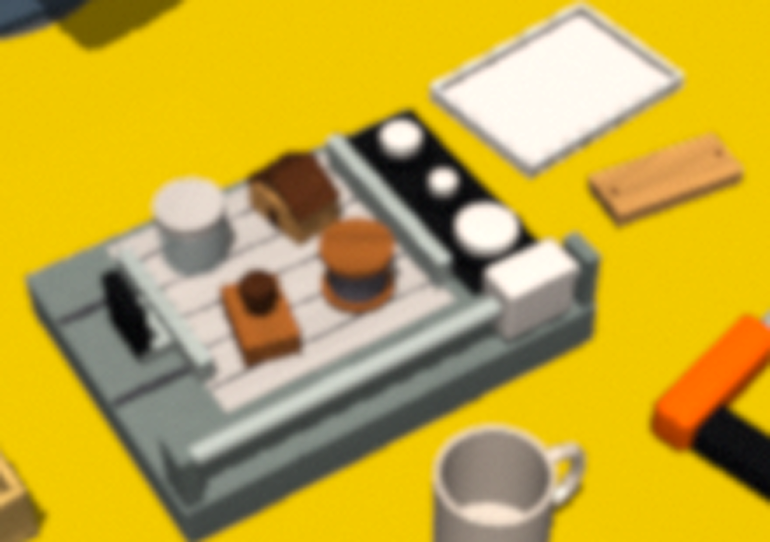

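The crops confirm the layout: in the top crop the house is at (492,295), its long side roughly along machine x, and the stamp leans about 13° at (600,178). I'll cross-check heights by two-view triangulation, then go straight to the first grasp, the jar.

```bash
cat >> h.py <<'E'
def R(a):
    """tool down, closing line (tool y) at world angle a (deg)"""
    a=np.radians(a); y=np.array([np.cos(a),np.sin(a),0]); z=np.array([0,0,-1.]); return np.c_[np.cross(y,z),y,z]
def tcp(x,y,z): return np.array([x,y,z+.155])
def best(x,y,z,a):
    """choose of a, a+180 the one with less wrist travel"""
    q0=np.array(env.read_state()["q"]); c=[]
    for b in(a,a+180):
        q=env.solve_ik(tcp(x,y,z),R(b))
        if q is not None: c.append((np.abs(np.array(q)-q0).max(),b))
    return min(c)[1]
SAFE=.20
def lift(z=SAFE,vel=.25):
    p=np.array(env.read_state()["tcp_pos"]); p[2]=z+.155; env.servo_line(p,vel=vel)
def st(msg=""):
    s=env.read_state(); print(msg,"t",round(s["time"],1),"grip",round(s["grip_width"],4),"ff",np.round(s["finger_force"],1),"F",np.round(s["contact_force"],1),"tcp",np.round(s["tcp_pos"],4)); return s
def pick(x,y,z,a,open_,safe=SAFE):
    a=best(x,y,safe,a); env.set_gripper(open_); env.movep(tcp(x,y,safe),R(a))
    hit=env.servo_line(tcp(x,y,z),vel=.2,guard=15); 
    if hit: st("HIT on descent")
    env.set_gripper(0); st("gripped"); lift(safe); s=st("lifted"); return s["grip_width"],a
def place(x,y,z,a,open_,safe=SAFE):
    a=best(x,y,safe,a); env.movep(tcp(x,y,safe),R(a)); st("over")
    hit=env.servo_line(tcp(x,y,z),vel=.15,guard=10); s=st("down hit=%s"%hit)
    env.set_gripper(min(.085,s["grip_width"]+open_)); lift(safe)
E
python3 - <<'E'
from h import *
t=dict(np.load("top0.npz")); s=dict(np.load("scene0.npz"))
pts=dict(jar=((190,197),(607,304)),spool=((357,247),(493,175)),knob=((259,286),(600,178)),kM=((401,137),(355,309)),kS=((443,181),(356,231)),kL=((486,227),(357,153)),plaque=((668,178),(134,163)))
for k,(a,b) in pts.items():
    ua=(np.array(a)+.5)/3.5-.5+[145,100]; ub=(np.array(b)+.5)/3.2-.5+[95,160]
    cs,rs=ray(s,ua); ct,rt=ray(t,ub); p,g=tri((cs,rs),(ct,rt)); print(k,np.round(p,4),round(g,4))
C=np.array([.4762,-.3547]); ax=np.radians(3.1)
for a in(-60,60):
  for b in(-38,38):
    p=C+np.array([[np.cos(ax),-np.sin(ax)],[np.sin(ax),np.cos(ax)]])@np.array([a,b])/1e3
    print(a,b,p,[env.solve_ik(tcp(*p,.05),R(3+e)) is not None for e in(0,180)])
# crate rim and floor from depth
P=np.load("topP.npy"); m=np.zeros(P.shape[:2],bool); m[185:312,355:450]=1
r=P[m&(P[...,2]>.045)&(P[...,2]<.07)]; print("rim",cv2.minAreaRect(r[:,:2].astype(np.float32)),np.median(r[:,2]),"floor",np.median(P[230:270,385:420,2]))
E
```

```text
jar [ 0.4713 -0.046   0.107 ] 0.0003
spool [0.5689 0.0368 0.0883] 0.0001
knob [ 0.5648 -0.0441  0.093 ] 0.0002
kM [0.4689 0.1453 0.0637] 0.0001
kS [0.5286 0.1437 0.0636] 0.0001
kL [0.5885 0.1416 0.0643] 0.0005
plaque [0.5874 0.3289 0.0105] 0.0012
-60 -38 [ 0.41834279 -0.39588912] [True, True]
-60 38 [ 0.4142328  -0.32000034] [True, True]
60 -38 [ 0.5381672  -0.38939966] [True, True]
60 38 [ 0.53405721 -0.31351088] [True, True]
rim ((0.48032429814338684, -0.34823381900787354), (0.2565893828868866, 0.17914904654026031), 2.4027228355407715) 0.05491124280731574 floor 0.009346892389837436
```

```bash
cat >> h.py <<'E'
CR=np.array([.480,-.348]); CA=2.6
def slot(a,b):
    t=np.radians(CA); return CR+np.array([[np.cos(t),-np.sin(t)],[np.sin(t),np.cos(t)]])@np.array([a,b])
def snap(tag):
    d=cam("top"); cv2.imwrite(f"pics/{tag}.png",d["image"]); np.savez(tag+".npz",**d); return d
def bedblobs(d,zmin=.066):
    """things standing on the bed, by height map: centre, size, direction"""
    P=zpoints(d); Z=cv2.medianBlur(P[...,2].astype(np.float32),3)
    m=(Z>zmin)&(P[...,0]>.425)&(P[...,0]<.635)&(P[...,1]<.079)&(P[...,1]>-.09)&(Z<.12)
    n,l,s,c=cv2.connectedComponentsWithStats(m.astype(np.uint8)); o=[]
    for i in range(1,n):
        if s[i,4]<60: continue
        z=float(np.percentile(P[...,2][l==i],80)); cs,_=cv2.findContours((l==i).astype(np.uint8),0,2)
        r=cv2.minAreaRect(onplane(d,max(cs,key=len)[:,0],z)[:,:2].astype(np.float32))
        col=np.median(d["image"][l==i],0); o.append((np.round(r[0],4),np.round(r[1],3),round(r[2],1),round(z,3),col)); print(*o[-1])
    return o
E
python3 - <<'E'
from h import *
bedblobs(dict(np.load("top0.npz")))
w,a=pick(.472,-.0465,.078,0,.072)
if w>.04:
    p=slot(-60,38); place(*p,.047,CA,.024)
    st("end"); bedblobs(snap("t1"))
E
```

```text
[ 0.5657 -0.0449] [0.043 0.062] 74.7 0.097 [ 28.  79. 128.]
[0.572  0.0359] [0.053 0.053] 88.9 0.094 [ 30.  80. 129.]
[0.4803 0.0375] [0.065 0.043] 7.6 0.096 [16. 35. 62.]
[ 0.4725 -0.0469] [0.05  0.052] 88.8 0.102 [157. 171. 164.]
gripped t 3.5 grip 0.0523 ff 62.9 F [-0.5 -0.9  5.9] tcp [ 0.4731 -0.0468  0.2355]
lifted t 4.2 grip 0.0528 ff 62.9 F [ 0.1 -0.4 -2.1] tcp [ 0.4729 -0.0467  0.3539]Traceback (most recent call last):
  File "<stdin>", line 5, in <module>
  File "h.py", line 46, in place
    a=best(x,y,safe,a); env.movep(tcp(x,y,safe),R(a)); st("over")
  File "h.py", line 34, in best
    return min(c)[1]
           ~~~^^^
ValueError: min() iterable argument is empty
```

Run:
```python
from h import *
p=slot(-60,38); print(p,env.read_state()["q"])
for q in(p,slot(60,38),slot(-60,-38)):
  for z in(.05,.1,.15,.2):
    print(q,z,[None if (k:=env.solve_ik(tcp(*q,z),R(b))) is None else np.round(k).tolist() for b in(2.6,182.6,47,137,92)])
```

```text
[-61.18202774  34.89110236] [-1.37376838e+01 -4.96293743e+00 -7.69442554e+00  8.73440580e+01
  4.75260592e-03  7.62573356e+01]
[-61.18202774  34.89110236] 0.05 [None, None, None, None, None]
[-61.18202774  34.89110236] 0.1 [None, None, None, None, None]
[-61.18202774  34.89110236] 0.15 [None, None, None, None, None]
[-61.18202774  34.89110236] 0.2 [None, None, None, None, None]
[58.69444064 40.33466094] 0.05 [None, None, None, None, None]
[58.69444064 40.33466094] 0.1 [None, None, None, None, None]
[58.69444064 40.33466094] 0.15 [None, None, None, None, None]
[58.69444064 40.33466094] 0.2 [None, None, None, None, None]
[-57.73444064 -41.03066094] 0.05 [None, None, None, None, None]
[-57.73444064 -41.03066094] 0.1 [None, None, None, None, None]
[-57.73444064 -41.03066094] 0.15 [None, None, None, None, None]
[-57.73444064 -41.03066094] 0.2 [None, None, None, None, None]
```

The slot helper mixed mm and m; I'll fix that and carry on.

```bash
sed -i 's/@np.array(\[a,b\])$/@np.array([a,b])\/1e3/' h.py
python3 - <<'E'
from h import *
p=slot(-60,38); print(p); place(*p,.047,CA,.024)
st("end"); bedblobs(snap("t1"))
E
```

```text
[ 0.41833797 -0.3127609 ]
over t 5.2 grip 0.0524 ff 62.9 F [ 0.7  0.4 -0.8] tcp [ 0.4184 -0.3119  0.354 ]
down hit=False t 6.4 grip 0.0528 ff 50.3 F [-0.1 -0.8 -0.7] tcp [ 0.4189 -0.3131  0.2032]
end t 7.5 grip 0.0769 ff 0.0 F [-0.  -0.3 -1. ] tcp [ 0.4184 -0.3129  0.3538]
[ 0.5657 -0.0449] [0.043 0.062] 74.7 0.097 [ 30.  82. 132.]
[0.572  0.0359] [0.053 0.053] 88.9 0.094 [ 31.  82. 133.]
[0.4802 0.0375] [0.064 0.043] 8.3 0.095 [17. 37. 64.]
```

Run:
```python
from h import *
w,a=pick(.5653,-.0445,.089,74.7,.055)
if w>.015:
    place(*slot(60,36),.055,CA,.03); bedblobs(snap("t2"))
```

```text
gripped t 10.1 grip 0.0262 ff 58.7 F [-0.5 -1.8  4.7] tcp [ 0.5662 -0.0449  0.2465]
lifted t 10.7 grip 0.0261 ff 59.1 F [-0.9  0.1 -2.6] tcp [ 0.5661 -0.0447  0.354 ]
over t 11.8 grip 0.0261 ff 59.0 F [-0.3  0.8 -1. ] tcp [ 0.5382 -0.3084  0.3532]
down hit=True t 12.7 grip 0.0261 ff 59.5 F [0.6 0.5 4.3] tcp [ 0.5374 -0.3074  0.2096]
[0.572  0.0359] [0.053 0.053] 88.9 0.094 [ 33.  85. 138.]
[0.4802 0.0375] [0.064 0.043] 8.3 0.095 [18. 38. 66.]
```

Run:
```python
from h import *
w,a=pick(.570,.0363,.080,0,.070)
if w>.04:
    place(*slot(60,-40),.048,CA,.024); bedblobs(snap("t3"))
```

```text
gripped t 16.5 grip 0.0535 ff 63.1 F [ 0.6 -0.6  5.2] tcp [0.5712 0.0361 0.2379]
lifted t 17.2 grip 0.0534 ff 63.1 F [ 0.2 -0.1 -2. ] tcp [0.571  0.0362 0.3539]
over t 18.7 grip 0.0534 ff 63.1 F [-0.   0.1 -1.5] tcp [ 0.5424 -0.384   0.3549]
down hit=False t 19.9 grip 0.0536 ff 63.1 F [ 0.2  0.3 -0.3] tcp [ 0.5423 -0.3855  0.2043]
[0.4801 0.0377] [0.064 0.043] 8.4 0.095 [18. 37. 64.]
```

Run:
```python
from h import *
w,a=pick(.4797,.0367,.072,98.3,.055)
if w>.03:
    place(*slot(-60,-42),.040,CA,.03); d=snap("t4"); bedblobs(d,.055)
    env.movep(tcp(.5,.2,.25),R(best(.5,.2,.25,90)))
    d=snap("t5"); c=d["image"][150:320,90:460]; cv2.imwrite("pics/t5c.png",np.clip(cv2.resize(c,None,fx=2.1,fy=2.1,interpolation=2)*1.5,0,255).astype(np.uint8))
```

```text
gripped t 24.1 grip 0.0415 ff 60.0 F [0.2 0.7 4.6] tcp [0.4808 0.0366 0.2292]
lifted t 24.7 grip 0.0417 ff 60.8 F [-0.4 -0.3 -0.8] tcp [0.4806 0.0367 0.3539]
over t 26.3 grip 0.0415 ff 60.9 F [-0.5 -0.6 -0.6] tcp [ 0.4224 -0.3917  0.3547]
down hit=False t 27.5 grip 0.0417 ff 60.9 F [ 0.7 -0.1 -1.3] tcp [ 0.4225 -0.3931  0.1964]
```

View pics/t5c.png

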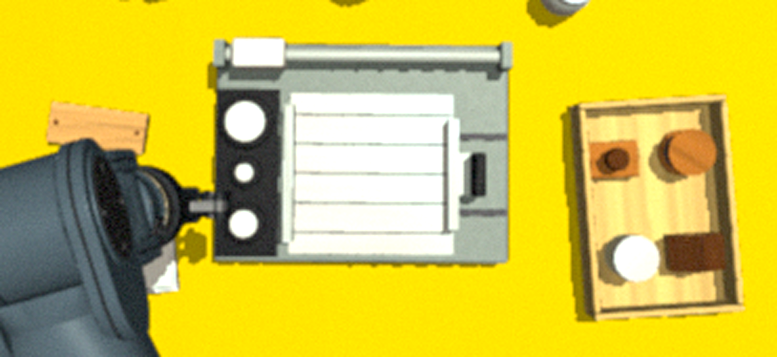

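All four leftovers stand upright in the crate and the bed is clear. Next I re-measure the plaque and lay it on the bed.

```bash
cat >> h.py <<'E'
def plaque(d,z=.018,lo=(.45,.24),hi=(.75,.45)):
    """plaque by its wood colour, ray-cast at height z: centre, long-axis angle, sizes"""
    h=cv2.cvtColor(d["image"],cv2.COLOR_BGR2HSV); m=(h[...,0]>8)&(h[...,0]<22)&(h[...,1]>90)&(h[...,1]<190)&(h[...,2]>70)
    v,u=np.mgrid[0:384,0:512]; W=onplane(d,np.c_[u.ravel(),v.ravel()],z)[:,:2].reshape(384,512,2)
    m&=((W>lo)&(W<hi)).all(-1); m=cv2.morphologyEx(m.astype(np.uint8),cv2.MORPH_CLOSE,np.ones((3,3)))
    n,l,s,c=cv2.connectedComponentsWithStats(m); i=1+np.argmax(s[1:,4]); cs,_=cv2.findContours((l==i).astype(np.uint8),0,2)
    r=cv2.minAreaRect(W[l==i].astype(np.float32)); w,hh=r[1]; a=r[2]+(90 if hh>w else 0); a=(a+90)%180-90; a=a if a>0 else a+180
    zz=float(np.median(zpoints(d)[...,2][l==i])); print("plaque",np.round(r[0],4),"mean",np.round(W[l==i].mean(0),4),"ang",round(a,1),"sz",np.round(r[1],4),"zmap",round(zz,4)); return np.array(W[l==i].mean(0)),a,sorted(r[1])
E
python3 - <<'E'
from h import *
plaque(dict(np.load("top0.npz"))); d=dict(np.load("t4.npz")); plaque(d)
P=zpoints(d); g=cv2.cvtColor(d["image"],cv2.COLOR_BGR2HSV)
def ln(m,n,z):
    q=np.argwhere(m)[:,::-1]; w=onplane(d,q,z)[:,:2].astype(np.float32); vx,vy,x,y=cv2.fitLine(w,cv2.DIST_HUBER,0,.01,.01).ravel(); r=cv2.minAreaRect(w)
    print(n,len(q),"line",x,y,np.degrees(np.arctan2(vy,vx)),"rect",r)
Z=P[...,2]
reg=lambda a,b,c,e:(P[...,0]>a)&(P[...,0]<b)&(P[...,1]>c)&(P[...,1]<e)
ln(reg(.43,.63,.07,.11)&(Z>.065),"fence",.075)
ln(reg(.43,.63,-.115,-.08)&(Z>.060)&(Z<.085),"pusher",.070)
ln(reg(.48,.57,-.145,-.115)&(Z>.085),"post",.100)
ln(reg(.64,.70,-.2,.2)&(Z>.07),"rail",.09)
E
```

```text
plaque [0.5865 0.3278] mean [0.5866 0.3276] ang 81.3 sz [0.1207 0.0495] zmap 0.019
plaque [0.5865 0.3275] mean [0.5864 0.3274] ang 81.1 sz [0.1201 0.0498] zmap 0.0189
fence 338 line 0.53713834 0.09046001 -1.2187221 rect ((0.5287688970565796, 0.08963993936777115), (0.012264790013432503, 0.15848414599895477), 89.0707015991211)
pusher 295 line 0.5217422 -0.10226667 -1.8216776 rect ((0.5236093997955322, -0.10372253507375717), (0.017154918983578682, 0.12728407979011536), 88.55040740966797)
post 126 line 0.52522665 -0.1290389 -3.6087067 rect ((0.523114800453186, -0.12826411426067352), (0.01433359831571579, 0.047775592654943466), 88.42219543457031)
rail 1227 line 0.6637687 0.023905983 88.268585 rect ((0.6649692058563232, 0.0015465468168258667), (0.34269869327545166, 0.03662979602813721), 88.8524169921875)
```

Run:
```python
from h import *
w,a=pick(.5868,.3276,.018,-8.8,.068)
if w>.04:
    place(.5267,-.002,.063,-1.4,.016)
    env.movep(tcp(.45,-.25,.25),R(best(.45,-.25,.25,0)))
    d=snap("t6"); plaque(d,.063,(.45,-.09),(.61,.085))
    d=cam("wrist"); cv2.imwrite("pics/w6.png",d["image"])
```

```text
gripped t 33.7 grip 0.0483 ff 64.4 F [ 0.4 -0.6  5.5] tcp [0.588  0.3281 0.1759]
lifted t 34.6 grip 0.0485 ff 63.7 F [-0.2 -1.2 -0.6] tcp [0.5877 0.328  0.3529]
over t 35.8 grip 0.0481 ff 63.7 F [ 1.  -0.3 -0.6] tcp [ 0.5269 -0.0014  0.3546]
down hit=True t 36.7 grip 0.0482 ff 66.2 F [ 0.1 -0.   2. ] tcp [ 0.5254 -0.0012  0.2201]
plaque [5.242e-01 4.000e-04] mean [ 5.241e-01 -5.000e-04] ang 88.9 sz [0.1185 0.0468] zmap 0.064
```

Plaque lies flat at (0.524, 0.000), lengthwise and midway across. Next is the slide.

Run:
```python
from h import *
u=np.array([.0244,.9997]); b=np.array([.5230,-.1355])
z=.084; rot=R(best(*(b-.03*u),.2,-1.4)); env.set_gripper(0)
p0=b-.023*u; env.movep(tcp(*p0,.2),rot); 
print(env.servo_line(tcp(*p0,z),vel=.15,guard=15)); st("behind")
h=env.servo_line(tcp(*(b+.02*u),z),vel=.06,guard=30); st("part %s"%h)
h=env.servo_line(tcp(*(b+.075*u),z),vel=.03,guard=18); env.hold(.3); st("end %s"%h)
d=snap("t7"); plaque(d,.063,(.45,-.09),(.61,.1)); 
P=zpoints(d); 
cv2.imwrite("pics/t7c.png",np.clip(cv2.resize(d["image"][160:290,180:345],None,fx=4,fy=4,interpolation=2)*1.5,0,255).astype(np.uint8))
```

```text
False
behind t 40.9 grip 0.0002 ff 0.0 F [ 0.  -0.8 -0.1] tcp [ 0.5228 -0.1591  0.2403]
part False t 41.8 grip -0.0001 ff 2.5 F [ 1.3 -5.6  3.9] tcp [ 0.5241 -0.1156  0.24  ]
end True t 43.2 grip -0.0003 ff 3.6 F [-0.3 -7.7  1.9] tcp [ 0.525  -0.0862  0.2402]
plaque [0.5247 0.0251] mean [0.5247 0.0251] ang 88.9 sz [0.1185 0.0468] zmap 0.0638
```

View pics/t7c.png

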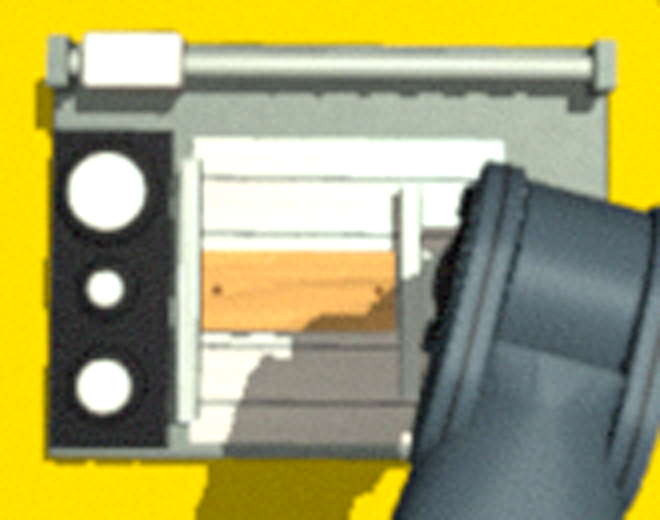

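The pusher nearly closes the plaque onto the fence (plaque at 200–397 px, fence at 190 px). One firmer nudge makes sure the stroke is complete, then I release.

Run:
```python
from h import *
s=st(); p=np.array(s["tcp_pos"]); u=np.array([.0244,.9997,0])
h=env.servo_line(p+.012*u,vel=.02,guard=14); st("nudge %s"%h); env.hold(.3); st("held")
p=np.array(env.read_state()["tcp_pos"]); 
env.servo_line(p-.085*u,vel=.05); st("back"); lift()
env.movep(tcp(.45,-.25,.25),R(best(.45,-.25,.25,0)))
d=snap("t8"); plaque(d,.063,(.45,-.09),(.61,.1))
W=lambda u_,z:np.round(onplane(d,[u_],z)[0][:2],4)
h=cv2.cvtColor(d["image"],cv2.COLOR_BGR2HSV); m=np.zeros((384,512),np.uint8); m[195:268,195:217]=((h[...,1]<70)&(h[...,2]>95))[195:268,195:217]
n,l,s_,c=cv2.connectedComponentsWithStats(m)
for i in range(1,n):
    if s_[i,4]>30: print("key",s_[i,4],W(c[i],.064), "diam",2*np.sqrt(s_[i,4]/np.pi)*2.55)
```

```text
t 43.3 grip -0.0002 ff 3.6 F [-0.4 -6.5  1.7] tcp [ 0.5251 -0.0863  0.2403]
nudge True t 43.7 grip -0.0001 ff 3.6 F [-0.7 -7.2  1.9] tcp [ 0.5252 -0.0831  0.2404]
held t 44.0 grip 0.0002 ff 3.6 F [-0.2 -6.7  1.4] tcp [ 0.5252 -0.0837  0.2404]
back t 45.9 grip -0.0 ff 0.0 F [ 0.8 -1.2 -0.6] tcp [ 0.5231 -0.1684  0.2404]
plaque [0.5247 0.0251] mean [0.5247 0.0258] ang 88.9 sz [0.1185 0.0468] zmap 0.0641
key 304 [0.5891 0.1422] diam 50.16860574553253
key 64 [0.5289 0.1437] diam 23.018935008748453
key 149 [0.469  0.1452] diam 35.122738799905946
```

The force settled back after each guard stop, so end-of-stroke isn't proven. I'll push again in small steps and read the static force.

Run:
```python
from h import *
u=np.array([.0244,.9997]); b=np.array([.5230,-.1355]); z=.084
rot=R(best(*(b-.03*u),.2,-1.4)); p0=b-.023*u; env.movep(tcp(*p0,.2),rot)
env.servo_line(tcp(*p0,z),vel=.2,guard=15)
F0=np.array(env.read_state()["contact_force"])
for k in [0,20,40,44]+list(range(46,64)):
    env.servo_line(tcp(*(b+k*u/1e3),z),vel=.04 if k<46 else .01); env.hold(.05)
    s=env.read_state(); F=-(np.array(s["contact_force"])-F0)@np.r_[u,0]; print(k,round((np.array(s["tcp_pos"])[:2]-b)@u*1e3,1),round(F,1),end=" | ")
    if F>16: break
env.hold(.3); d=snap("t9"); plaque(d,.063,(.45,-.09),(.61,.1))
P=zpoints(d); Z=P[...,2]
m=(P[...,0]>.55)&(P[...,0]<.585)&(P[...,1]>-.08)&(P[...,1]<-.02)&(Z>.060)&(Z<.085); w=onplane(d,np.argwhere(m)[:,::-1],.070); print("pusher",cv2.minAreaRect(w[:,:2].astype(np.float32)))
q=np.array(env.read_state()["tcp_pos"]); env.servo_line(q-np.r_[.092*u,0],vel=.06); st("back"); lift()
```

```text
0 -0.2 3.7 | 20 19.5 5.3 | 40 39.0 6.6 | 44 42.9 7.9 | 46 44.8 8.0 | 47 45.8 7.4 | 48 46.7 7.1 | 49 47.7 6.9 | 50 48.7 7.2 | 51 49.3 8.7 | 52 49.7 11.0 | 53 50.0 14.1 | 54 50.4 16.1 | plaque [0.5247 0.0251] mean [0.5247 0.025 ] ang 88.9 sz [0.1185 0.0468] zmap 0.0641
pusher ((0.5675563216209412, -0.04219718277454376), (0.009835746139287949, 0.03197250887751579), 88.72139739990234)
back t 55.8 grip -0.0004 ff 0.0 F [-0.2 -0.4 -0.6] tcp [ 0.5225 -0.1769  0.2394]
```

Static force rises stiffly after the end of the stroke and the pusher face sits about 121 mm from the fence, so the stroke is complete and the plaque is at the fence. Now the keys.

```bash
cat >> h.py <<'E'
def press(x,y,ztop=.064,a=-1.4):
    rot=R(best(x,y,.15,a)); t=lambda z:np.array([x,y,z+.173])
    env.movep(t(.15),rot); env.servo_line(t(ztop+.006),vel=.15,guard=10); env.hold(.1); F0=env.read_state()["contact_force"][2]
    log=[]
    for k in range(4,-14,-1):
        env.servo_line(t(ztop+k/1e3),vel=.015); env.hold(.03); s=env.read_state(); F=s["contact_force"][2]-F0
        log.append((k,round((s["tcp_pos"][2]-.173-ztop)*1e3,1),round(F,1)))
        if F>13: break
    env.hold(.3); print(log); env.servo_line(t(ztop+.02),vel=.05); env.servo_line(t(.15),vel=.2)
E
python3 - <<'E'
from h import *
press(.5289,.1437); st()
E
```

```text
[(4, np.float64(4.3), np.float64(-0.1)), (3, np.float64(3.3), np.float64(0.2)), (2, np.float64(2.2), np.float64(1.8)), (1, np.float64(1.2), np.float64(1.2)), (0, np.float64(0.2), np.float64(1.9)), (-1, np.float64(-0.8), np.float64(2.8)), (-2, np.float64(-1.8), np.float64(3.8)), (-3, np.float64(-2.6), np.float64(5.9)), (-4, np.float64(-2.6), np.float64(9.1)), (-5, np.float64(-2.7), np.float64(11.8)), (-6, np.float64(-2.8), np.float64(15.8))]
 t 63.0 grip -0.0001 ff 0.0 F [ 0.9 -0.2 -0.8] tcp [0.5291 0.1437 0.3233]
```

Run:
```python
from h import *
press(.469,.1452); press(.5888,.1421)
env.movep(tcp(.45,-.25,.25),R(best(.45,-.25,.25,0)))
d=snap("t10"); st(); plaque(d,.063,(.45,-.09),(.61,.1))
v,u=np.where(np.ones((384,512)))
h=cv2.cvtColor(d["image"],cv2.COLOR_BGR2HSV)
m=np.zeros((384,512),np.uint8); m[235:300,95:182]=((h[...,1]<80)&(h[...,2]>80))[235:300,95:182]
r=cv2.minAreaRect(onplane(d,np.argwhere(m)[:,::-1],.012)[:,:2].astype(np.float32)); print("tray",r)
c=d["image"]; cv2.imwrite("pics/t10c.png",np.clip(cv2.resize(c[80:310,85:460],None,fx=2.1,fy=2.1,interpolation=2)*1.5,0,255).astype(np.uint8))
```

```text
[(4, np.float64(4.4), np.float64(0.0)), (3, np.float64(3.3), np.float64(1.5)), (2, np.float64(2.2), np.float64(1.7)), (1, np.float64(1.2), np.float64(2.2)), (0, np.float64(0.2), np.float64(3.1)), (-1, np.float64(-0.8), np.float64(3.8)), (-2, np.float64(-1.8), np.float64(4.1)), (-3, np.float64(-2.5), np.float64(5.5)), (-4, np.float64(-2.7), np.float64(9.8)), (-5, np.float64(-2.7), np.float64(13.7))]
[(4, np.float64(4.3), np.float64(-0.0)), (3, np.float64(3.3), np.float64(1.6)), (2, np.float64(2.2), np.float64(1.7)), (1, np.float64(1.2), np.float64(1.5)), (0, np.float64(0.2), np.float64(3.3)), (-1, np.float64(-0.8), np.float64(4.1)), (-2, np.float64(-1.8), np.float64(3.1)), (-3, np.float64(-2.5), np.float64(5.2)), (-4, np.float64(-2.6), np.float64(7.7)), (-5, np.float64(-2.7), np.float64(11.7)), (-6, np.float64(-2.8), np.float64(13.7))]
 t 76.0 grip -0.0001 ff 0.0 F [-0.1  0.2  1.5] tcp [ 0.4505 -0.2492  0.4045]
plaque [0.5247 0.0251] mean [0.5247 0.0257] ang 88.9 sz [0.1185 0.0468] zmap 0.064
tray ((0.4442271590232849, 0.32693228125572205), (0.13093777000904083, 0.18153278529644012), 4.876081943511963)
```

View pics/t10c.png

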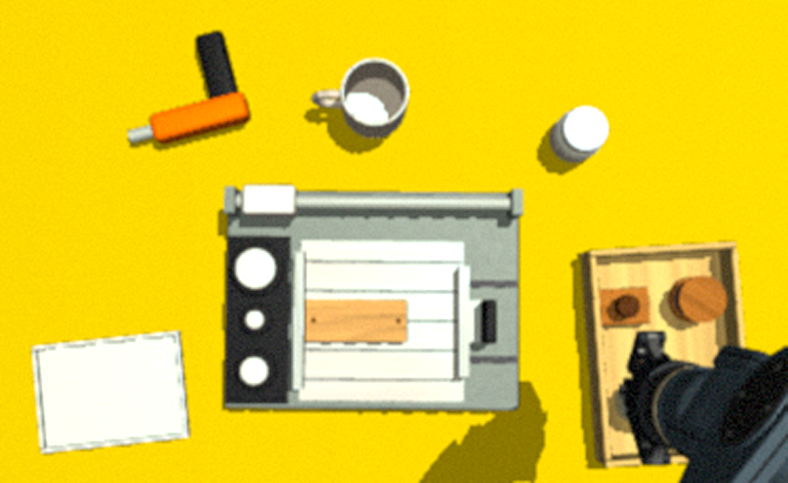

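All three keys bottomed out after about 6 mm and the plaque still touches the fence (306–407 px, fence at 300 px). The bystanders are unmoved. Next, the plaque goes to the tray, centred at (37–187, 332–452 px).

Run:
```python
from h import *
w,a=pick(.5247,.0252,.063,-1.2,.068)
if w>.04:
    place(.444,.327,.022,4.9,.016)
    env.movep(tcp(.45,-.25,.25),R(best(.45,-.25,.25,0)))
    d=snap("t11"); st(); plaque(d,.023,(.35,.22),(.54,.43))
    c=d["image"]; cv2.imwrite("pics/t11c.png",np.clip(cv2.resize(c[80:310,85:460],None,fx=2.1,fy=2.1,interpolation=2)*1.5,0,255).astype(np.uint8))
```

```text
gripped t 78.9 grip 0.0481 ff 64.2 F [ 0.7 -0.5  5.9] tcp [0.526  0.025  0.2206]
lifted t 79.6 grip 0.0486 ff 63.5 F [-1.7  0.4 -1.4] tcp [0.5257 0.0251 0.3536]
over t 80.8 grip 0.0486 ff 63.5 F [-0.   0.9 -0.4] tcp [0.4444 0.3262 0.3543]
down hit=True t 81.8 grip 0.0486 ff 65.1 F [-1.3  0.   3.9] tcp [0.4429 0.3257 0.1804]
 t 85.1 grip 0.0648 ff 0.0 F [ 0.5 -0.5 -0.2] tcp [ 0.4504 -0.2492  0.4049]
plaque [0.4415 0.3244] mean [0.4414 0.3245] ang 94.8 sz [0.0497 0.1201] zmap 0.0239
```

View pics/t11c.png

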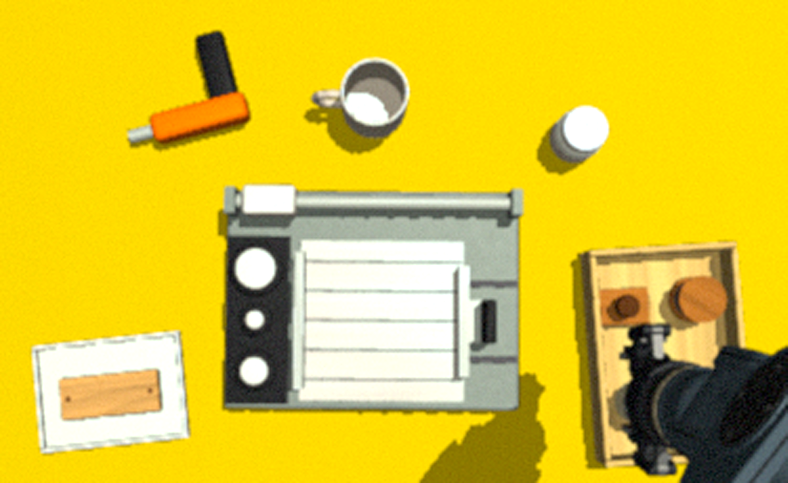

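The plaque lies flat in the tray (60–160, 370–418 px, z 0.024). The leftovers are in the crate and the robot is touching nothing, so I'm handing in.

```bash
python3 -c "
from h import *
print(env.finish_job())"
```

```text
the job is handed in; nothing more can be done
None
```

The job is handed in, about 85 s in: all four leftovers are in the crate, the plaque was driven to the fence, the keys were pressed fully down smallest to largest, and the plaque lies flat in the tray with the bystanders unmoved. No verdict came back.

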